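# Fold down the ratchet-propped coin inspection board

### The job

The blue inspection board stands propped on its ratchet with a loupe left under it. Raise the board by its red handle to a higher notch so that it stays up clear of the loupe, take the loupe out and stand it upright on the green mat while the board is propped there; then lift the board steadily on past its top notch until you feel it just meet the rubber stop, which throws the pawl out, and without forcing the stop or letting the board drop lower it by hand until it lies flat. Leave everything else on the table where it is.

Things in the scene. Friction and masses are not known exactly. Their poses are not given: they have to be found in the camera images.
- board (a joint): hinge angle (rad) of the plywood board with blue top (236 mm wide, 190 long, 9 thick, 0.5 to 0.6 kg; damped hinge on its far edge): 0 = flat, underside 42 mm above the table; grows as the red handle rises. It lifts freely; going down, one of 4 notches 0.19 apart catches it. It starts in the first or second; third notch between 0.61 and 0.81, top one 0.80 to 1.01: the clamped catch block shifts all together, each time differently
- pawl (a joint): tumbler pawl with orange ball weight at the left (+y) end of the hinge: near 0 to 0.3 rad = in the notches, 0.75 = thrown out (ball flopped towards the board). Lifting past the top notch, at a board angle of 0.93 to 1.15, throws it; it stays out and then the board can be lowered right down, and falls if let go. Lift under 0.2 m/s (a jerk can throw it early), lower under 0.1 m/s. The rubber stop is met 0 to 0.05 rad after that
- handle (a point): middle of the red handle bar of the board: a round bar 14 mm thick, 110 mm long, parallel to the hinge, 250 mm from its axis (with the board flat 4 mm lower than the axis, 51 mm above the table); legs at both ends, 38 mm free between bar and board edge. It moves on an arc about the hinge and may turn between the fingers
- hinge (a point): middle of the board's hinge axis, 55 mm above the table, fixed. Its y axis lies along the hinge, its x axis is level and points from the handle side to the hinge (away from the robot), z up. The grey stand's rails run along x, 125 mm to either side, 14 mm high, to 205 mm before the hinge
- buffer (a joint): how far the black rubber stop is squeezed (m), 0 = free. Pressing the board 1 mm into it takes about 5 N more at the handle (about 1.2 N per mm of handle travel); 2.5 mm is too much
- loupe_mid (a point): centre of the loupe (black and silver magnifier, an upright cylinder 37 mm across, 58 mm tall, 0.09 kg, centre 29 mm above its foot) that stands on the table under the board, 190 to 212 mm before the hinge; it is too tall for the board to lie flat above it
- mat_top (a point): centre of the top face of the green mat, fixed, 130 x 130 mm, top 4 mm above the table
- coin_tray_mid (a point): loose black tray of coins, 130 x 130 x 22 mm; its centre. A bystander
- jar_mid (a point): loose glass jar with white cap, 70 mm across, 90 mm tall; its centre. A bystander
- coin_tube_mid (a point): loose clear tube of coins, standing, 38 mm across, 75 mm tall; its centre. A bystander
- coin_stack_mid (a point): loose stack of coins, 39 mm across, 30 mm tall; its centre. A bystander
- brush_grip (a point): grip of a loose hand brush lying on the table. A bystander
There are look-alikes about, which are no part of the job. Leave any orange or yellow look-alike of the part that bears loupe_mid alone.

How it is judged (in metres and radians):
On the way, in this order (a step that is already met when the one before it is completed fails the run):
1. the loupe stands on the green mat, let go of, while the board stands propped in a higher notch than at the start (handle at least 30 mm from where it began) (horizontal distance between loupe_mid and mat_top below 0.05 m and height (world z) of loupe_mid between 0.026 and 0.042 m and angle between loupe_mid's own z axis and vertical below 0.12 rad and contact force between the fingers and loupe below 0.1 N and value of joint board above 0.2 rad and distance of handle from where it was at the start of the episode above 0.03 m), for 0.2 s.
2. the board is lifted past its top notch until the pawl is thrown out (value of joint pawl above 0.5 rad and value of joint board above 0.8 rad), for 0.1 s.
At the end, for the whole second after the job is handed in: The board lies flat (joint within 0.03 rad of 0) and still; the loupe stands still and upright (within 0.12 rad) on the green mat, its centre within 50 mm of the mat's centre (value of joint board below 0.03 rad and velocity of joint board between -0.05 and 0.05 rad/s and linear speed of loupe below 0.02 m/s and horizontal distance between loupe_mid and mat_top below 0.05 m and height (world z) of loupe_mid between 0.026 and 0.042 m and angle between loupe_mid's own z axis and vertical below 0.12 rad); the robot touches nothing.
It fails at once if the rubber stop was forced (squeezed more than 2.5 mm) (value of joint buffer above 0.0025 m).
It fails at once if the board was let drop onto its rest (falling faster than 0.75 rad/s, 0.19 m/s at the handle, in the last 0.15 rad) (value of joint board below 0.15 rad and velocity of joint board below -0.75 rad/s).
It fails at once if a bystander was moved more than 30 mm (distance of any of coin_tray_mid, jar_mid, coin_tube_mid, coin_stack_mid, brush_grip from where it was at the start of the episode above 0.03 m).
It also fails if it takes over 72 s, if anything falls off the work surface, if the arm or the gripper's body presses on something with over 40 N, if the wrist force passes 120 N, or if a joint passes its speed limit or range.

### The arm

A 6-joint arm with a two-finger parallel gripper is mounted at the origin on the work surface. World frame = base frame: x ahead of the robot, y to its left, z up, the work surface at z = 0. Lengths are in mm, angles in degrees, forces in N, time in s.
With the tool pointing down it reaches from about 325 to 925 mm from the base axis. Payload 3.1 kg.
Tool frame: the origin (TCP) lies at the very end of the fingers, on their centre line; the grasp point (between the pads) lies 19 mm behind it; z points along the fingers, y is the line along which they close (so a half turn about z gives the same grasp; the last joint's range is limited). The gripper opens to 85 mm and grips with 20 to 120 N. Pads are 22 mm wide; open, the fingers measure 114 mm over their backs; the gripper's body (76 mm by 85 mm) begins 54 mm behind the grasp point. The pads swing forward as they close: fully open they stand 13 mm farther back than shut.
Start: joints at [-78.392, 12.427, 92.441, -0, 75.132, -6.429], TCP at [193.538, -594.292, 231.3] pointing down, gripper open.
Joint ranges: [-157.48, 157.48], [-44.54, 120.13], [17.64, 146.25], [-64.5, 244.5], [7.68, 150.69], [-147.95, 147.95]. Speed limits (degrees/s): [159.86, 159.86, 180, 180, 180, 180].

### API

Orientations are given as [roll, pitch, yaw] about the fixed x, y, z axes, in that order (R = Rz(yaw) Ry(pitch) Rx(roll)).
In Python, from plant import ctrl gives the robot as it stands.
- The arm moves only by the tool send_rows, never from a script. Its argument "commands" is a list of rows, each an object with "gripper": the gripper command: -1 is shut, 1 is fully open, values between are in proportion; "slide": the shift along the tool's x, y, z in mm, a list of three; "roll": the turn about the tool's z in rad. In form: [{"gripper": gripper, "slide": [dx, dy, dz], "roll": roll}, ...]. A call has 1 to 10 rows; each row is the pose to reach, as a shift and turn from the pose commanded when the call began, along the tool's axes at that moment; what a row does not reach only later rows make up. A row lasts 1/12 s, in which the tool goes at most 41.7 mm and 7.16 degrees, less where a joint would pass 70% of its speed; a pose out of reach is approached as far as the arm can. A call with a gripper value outside its range is refused whole. The fingers move at their own pace and stop on an object; the grip force is fixed at half the most. Time passes only in rows, so rows that repeat a pose let the fingers close. It gives the time, the measured TCP pose, the force, the opening and the grip force at its end, in the units of the state.
- ctrl.sense(): the state, without advancing time (a new reading comes with each control period).
- ctrl.get_image(name): name is "scene" or "top"; returns a dict with "pixels" (480x640x3 uint8, red, green, blue), "vfov" (degrees; the focal length in pixels is half the picture's height over the tangent of half this angle, whatever the lens; pixels are square), "cx", "cy" (the principal point, pixels), "R" (3x3) and "t" (3): a world point X has camera coordinates R X + t. Camera axes: x right, y down, z forward; pixel columns grow to the right and rows downward; lengths in mm; the calibration is good to about 2 mm. A picture is of the moment at which its call begins. There is no depth.
- ctrl.hand_in(): hands the job in; it is judged then, once.
Trained networks look in a picture, given as the dict that the camera call returned (one of the last four; its "shot" number tells which), for a name from the list of things; names that differ only in an ending like _2 or _b are one class to them, and where a whole thing is asked for, a point or a joint stands for the part that bears it (a point fixed in the world has none). Each returns a list of dicts, best first, with "conf" (0 to 1); they miss things now and then, are a little off and sometimes report something else, mostly with a low value. They report only what shows in the picture. A call takes as long as a camera call. They do not tell look-alikes from the thing itself.
- ctrl.trace(label, picture): "pixels" (480x640 bool, what is visible of it) and "bbox" ([centre column, centre row, width, height] in pixels, round what is visible of it).
- ctrl.spot_point(label, picture): "point" ([column, row] in pixels: a listed point, or the origin of a listed thing).
The state is a dict: "t": time; "q": joint angles; "dq": joint speeds; "joint_efforts": joint torques, N m; "eef_pos": TCP position; "orientation": TCP orientation; "force": force on the tool from outside, world axes, zero at the start; "ft_torque": the same for the moment, N m; "grip_width": opening from 0.0 (shut) to 1.0 (fully open); "finger_force": force on a finger pad.
Only numpy, scipy, OpenCV 4.12 (cv2) and the standard library are available. Lean on these libraries where they do the work, as an engineer would, in place of code of your own. Each camera call takes 0.05 s, during which the arm holds its last target. There are 200 camera calls.

## Working session

There is one attempt and no reset: what is moved stays moved. The work goes in short steps, Python scripts to look and compute and a tool call to move; the robot and the scene stay as the last step left them, time stands still between calls to the robot, and variables do not carry over. Pictures are saved under pics/ and viewed, at most 10 in all, crops included, and the job is handed in when it is done.

Besides the shell and the picture viewer there is one more tool, called after ">>>" as name([rows], argument=value, ...), one row to a line, values as JSON. send_rows: Moves the arm, as the interface text tells. Its arguments: {"type":"object","properties":{"commands":{"type":"array"}},"required":["commands"]}

```bash
mkdir -p pics; ls; cat > h.py <<'E'
import numpy as np, cv2
from plant import ctrl
def K(p):
    f=p["pixels"].shape[0]/2/np.tan(np.radians(p["vfov"])/2); return f
def ray(p,uv):
    R=np.array(p["R"]);t=np.array(p["t"]);f=K(p)
    d=R.T@np.array([(uv[0]-p["cx"])/f,(uv[1]-p["cy"])/f,1]); return -R.T@t,d
def at_z(p,uv,z):
    c,d=ray(p,uv); return c+d*(z-c[2])/d[2]
def tri(p1,u1,p2,u2):
    c1,d1=ray(p1,u1);c2,d2=ray(p2,u2)
    s=np.linalg.lstsq(np.c_[d1,-d2],c2-c1,rcond=None)[0]
    a=c1+d1*s[0];b=c2+d2*s[1]; return (a+b)/2,np.linalg.norm(a-b)
def proj(p,X):
    x=np.array(p["R"])@np.array(X)+np.array(p["t"]);f=K(p); return np.array([p["cx"]+f*x[0]/x[2],p["cy"]+f*x[1]/x[2]])
def save(p,n,crop=None,k=1):
    im=p["pixels"][:,:,::-1]
    if crop: a,b,c,d=crop; im=im[b:d,a:c]
    cv2.imwrite("pics/"+n,cv2.resize(im,None,fx=k,fy=k))
E
python3 - <<'E'
from h import *
np.set_printoptions(precision=1,suppress=True)
s=ctrl.sense();print(s)
P={n:ctrl.get_image(n) for n in("scene","top")}
for n in P: save(P[n],n+"0.png"); print(n,{k:P[n][k] for k in("vfov","cx","cy","R","t")})
for l in "handle hinge loupe_mid mat_top coin_tray_mid jar_mid coin_tube_mid coin_stack_mid brush_grip pawl".split():
    r={n:ctrl.spot_point(l,P[n]) for n in P}
    print(l,{n:[(np.round(x["point"]).tolist(),round(x["conf"],2)) for x in r[n][:4]] for n in r})
    if r["scene"] and r["top"]: print("   tri",*tri(P["scene"],r["scene"][0]["point"],P["top"],r["top"][0]["point"]))
E
```

```text
pics
{'t': 0.0, 'q': array([-78.4,  12.5,  92.5,   0. ,  75.1,  -6.4]), 'dq': array([ 0. ,  0.1,  0.1,  0. , -0. , -0. ]), 'joint_efforts': array([  0. , -39.7, -30.4,   0. ,   0. ,   0. ]), 'eef_pos': array([ 193.4, -593.5,  230. ]), 'orientation': array([-179.9,   -0. ,   18. ]), 'force': array([0.6, 1.4, 0.1]), 'ft_torque': array([-0. ,  0.1, -0. ]), 'finger_force': 0.0, 'grip_width': 1.0000654431643274}
scene {'vfov': 55.66547076290679, 'cx': 318.44256915656115, 'cy': 234.50738961282264, 'R': array([[ 0.7,  0.7,  0. ],
       [ 0.5, -0.6, -0.6],
       [-0.4,  0.5, -0.8]]), 't': array([-431.3, -235.5, 1360.1])}
top {'vfov': 51.859361410168574, 'cx': 314.0610799911189, 'cy': 238.77972896066916, 'R': array([[ 0. , -1. ,  0. ],
       [-1. , -0. , -0.1],
       [ 0.1, -0. , -1. ]]), 't': array([  27.4,  562.4, 1191.2])}
handle {'scene': [([262.0, 217.0], 0.63)], 'top': [([351.0, 276.0], 0.6), ([347.0, 183.0], 0.18)]}
   tri [469.2 -50.5 135.4] 12.409621268455107
hinge {'scene': [([341.0, 299.0], 0.9)], 'top': [([350.0, 178.0], 0.76)]}
   tri [706.8 -48.8  48.5] 2.38845131645878
loup
[... 341 characters left out ...]
2.0], 0.97)], 'top': [([173.0, 188.0], 0.98)]}
   tri [677.9 376.6  47.2] 0.9451773377495748
coin_tube_mid {'scene': [([273.0, 382.0], 0.97)], 'top': [([446.0, 174.0], 0.91), ([473.0, 282.0], 0.23)]}
   tri [ 726.7 -280.2   36.6] 4.6476069596845555
coin_stack_mid {'scene': [([210.0, 402.0], 0.88)], 'top': [([486.0, 204.0], 0.52)]}
   tri [ 657.5 -386.5   11.7] 7.036647677313165
brush_grip {'scene': [([364.0, 131.0], 0.84)], 'top': [([129.0, 326.0], 0.61)]}
   tri [339.8 481.    7.4] 6.998364175942746Traceback (most recent call last):
  File "<stdin>", line 7, in <module>
ValueError: it knows: brush_grip, coin_stack_mid, coin_tray_mid, coin_tube_mid, handle, hinge, jar_mid, loupe_mid, mat_top
```

View pics/scene0.png

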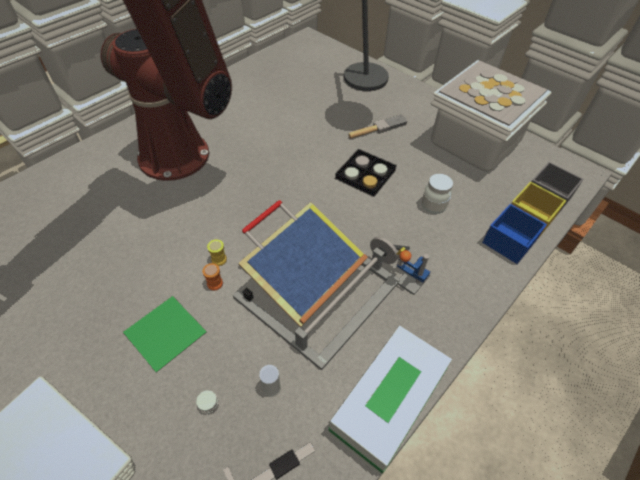

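View pics/top0.png

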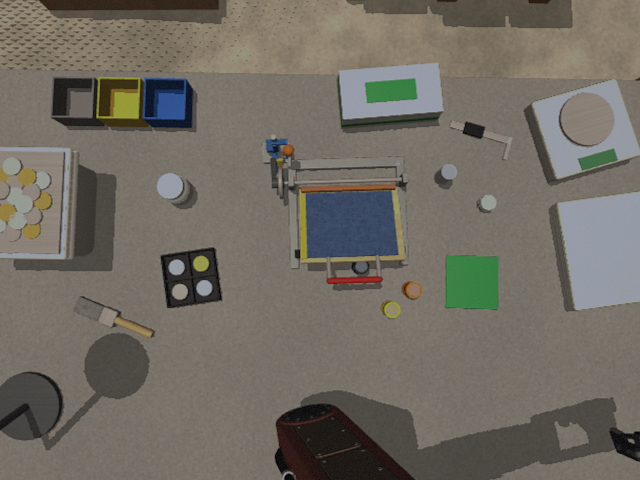

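Top view: the handle is at (354,281) and the mat at (471,281). Three things could pass for the loupe: yellow at (391,310), orange at (413,290), and the black/silver one half under the board at (360,268). By the description it is the black/silver one. I'll check that in a crop and measure.

```bash
python3 - <<'E'
from h import *
np.set_printoptions(precision=1,suppress=True)
T=ctrl.get_image("top");S=ctrl.get_image("scene")
save(T,"crop1.png",(280,140,420,320),3.3)
def mask(p,f):
    h=cv2.cvtColor(p["pixels"],cv2.COLOR_RGB2HSV).astype(int); return f(h[...,0],h[...,1],h[...,2]).astype(np.uint8)
red=lambda h,s,v:((h<5)|(h>174))&(s>170)&(v>90)
gr=lambda h,s,v:(h>45)&(h<75)&(s>120)&(v>70)
for n,p,box,mb in(("top",T,(315,265,395,295),(430,240,510,320)),("scene",S,(235,195,290,240),(115,290,215,375))):
    for nm,f,b in(("red",red,box),("mat",gr,mb)):
        m=mask(p,f);z=np.zeros_like(m);z[b[1]:b[3],b[0]:b[2]]=m[b[1]:b[3],b[0]:b[2]]
        r=cv2.minAreaRect(cv2.findNonZero(z));bx=cv2.boxPoints(r)
        print(n,nm,r)
        if nm=="mat": print("  mat",at_z(p,r[0],4))
        else:
            o=bx[np.argsort(bx[:,0])];e=[o[:2].mean(0),o[2:].mean(0)]
            print(e); 
            if n=="top": eT=e
            else: eS=e
print(tri(T,eT[0],S,eS[1]),tri(T,eT[1],S,eS[0]))
print(tri(T,eT[0],S,eS[0]),tri(T,eT[1],S,eS[1]))
for l in("loupe_mid","hinge"):
    for p in(T,S):
        for x in ctrl.spot_point(l,p): print(l,np.array(x["point"]),x["conf"],at_z(p,x["point"],29 if l[0]=="l" else 55))
E
```

```text
top red ((354.00836181640625, 279.749755859375), (5.29705810546875, 54.069976806640625), 88.09085083007812)
[array([327. , 280.7], dtype=float32), array([381. , 278.8], dtype=float32)]
top mat ((471.5, 281.5), (53.0, 51.0), 90.0)
  mat [ 463.3 -354.3    4. ]
scene red ((261.5975646972656, 216.62196350097656), (3.904343605041504, 47.00830841064453), 51.34019470214844)
[array([243.2, 231.3], dtype=float32), array([280. , 201.9], dtype=float32)]
scene mat ((164.24391174316406, 331.8049011230469), (50.2879524230957, 63.09420394897461), 51.34019470214844)
  mat [ 463.4 -357.5    4. ]
(array([461.6,   6.1, 137.1]), np.float64(1.9926301918307237)) (array([ 467.7, -112.2,  138.6]), np.float64(1.1121284606801602))
(array([433.4, -34.4,  49.8]), np.float64(94.45984686116856)) (array([496.3, -73.2, 229.1]), np.float64(74.52611100233536))
loupe_mid [390.5 308.6] 0.7 [ 395.6 -150.4   29. ]
loupe_mid [411.1 289.3] 0.6 [ 442.7 -200.    29. ]
loupe_mid [133.3 325.7] 0.55 [345.5 466.4  29. ]
loupe_mid [357.2 268. ] 0.46 [492.  -69.2  29. ]
loupe_mid [473.4 286.4] 0.32 [ 452.  -350.7   29. ]
loupe_mid [212.3 275.2] 0.89 [ 438.4 -199.3   29. ]
loupe_mid [215.9 252.2] 0.77 [ 392.1 -151.4   29. ]
loupe_mid [209.4 403.6] 0.45 [ 668.1 -389.2   29. ]
hinge [346.1 180.7] 0.64 [700.2 -38.2  55. ]
hinge [338.7 295.7] 0.57 [698.5 -50.   55. ]
```

View pics/crop1.png

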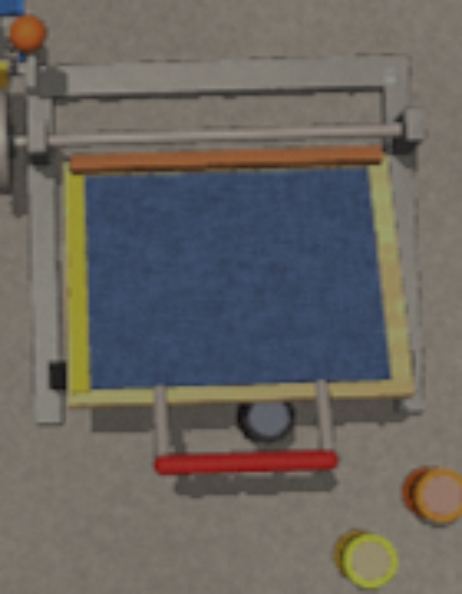

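The crop shows the black/silver loupe at (361,266), peeking out between the board edge and the handle bar. The orange and yellow look-alikes stand apart. The board sits at about 0.35 rad, in notch 1. I'm moving above the handle.

>>> send_rows([
  {"gripper":-0.05,"slide":[42,-42,0],"roll":-0.12},
  {"gripper":-0.05,"slide":[70,-70,0],"roll":-0.24},
  {"gripper":-0.05,"slide":[98,-98,0],"roll":-0.36},
  {"gripper":-0.05,"slide":[126,-126,0],"roll":-0.48},
  {"gripper":-0.05,"slide":[154,-154,0],"roll":-0.6},
  {"gripper":-0.05,"slide":[182,-182,0],"roll":-0.72},
  {"gripper":-0.05,"slide":[210,-210,0],"roll":-0.84},
  {"gripper":-0.05,"slide":[238,-238,0],"roll":-0.96},
  {"gripper":-0.05,"slide":[266,-266,0],"roll":-1.08},
  {"gripper":-0.05,"slide":[294,-294,0],"roll":-1.2},
])

```text
t: 2.13
eef_pos: [382.6, -221.9, 231.7]
orientation: [179.9, 0.0, 87.1]
force: [0.6, -0.2, 0.1]
grip_width: 0.475
finger_force: 0.0
```

>>> send_rows([
  {"gripper":-0.05,"slide":[38,16,0],"roll":-0.1},
  {"gripper":-0.05,"slide":[76,32,0],"roll":-0.1},
  {"gripper":-0.05,"slide":[114,48,0],"roll":-0.1},
  {"gripper":-0.05,"slide":[150,63,0],"roll":-0.1},
  {"gripper":-0.05,"slide":[173,73,0],"roll":-0.1},
  {"gripper":-0.05,"slide":[173,73,20],"roll":-0.1},
  {"gripper":-0.05,"slide":[173,73,45],"roll":-0.1},
  {"gripper":-0.05,"slide":[173,73,60],"roll":-0.1},
])

```text
t: 2.8
eef_pos: [464.1, -54.0, 169.7]
orientation: [-179.9, -0.0, 92.6]
force: [-0.9, 0.1, -0.2]
grip_width: 0.478
finger_force: 0.0
```

```bash
python3 - <<'E'
from h import *
T=ctrl.get_image("top");S=ctrl.get_image("scene")
a=T["pixels"][190:310,280:420,::-1];b=S["pixels"][140:260,190:330,::-1]
cv2.imwrite("pics/c2.png",cv2.resize(np.hstack([a,b]),None,fx=2.8,fy=2.8))
s=ctrl.sense();print(s["eef_pos"],s["orientation"],proj(T,s["eef_pos"]),proj(S,s["eef_pos"]))
E
```

```text
[462.00860386 -54.03863663 168.17232189] [-1.79621720e+02 -1.20432025e-01  9.25566479e+01] [355.93431003 281.48642189] [260.16981003 206.84313781]
```

View pics/c2.png

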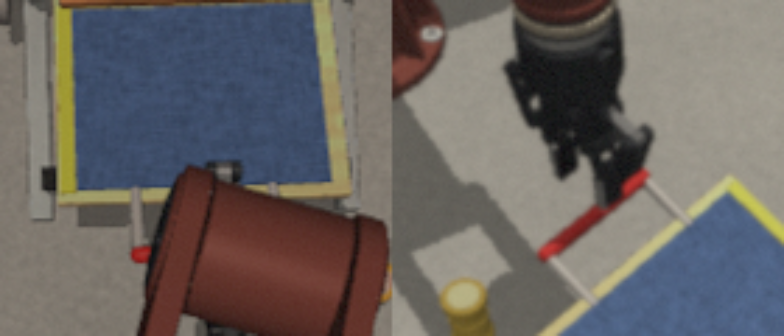

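The crop shows the fingers above the middle of the bar, one on each side, at scene px ~(260,207) against the bar at ~(260,219). I'll go down and grip.

>>> send_rows([
  {"gripper":-0.05,"slide":[0,1,15],"roll":0},
  {"gripper":-0.05,"slide":[0,1,30],"roll":0},
  {"gripper":-0.05,"slide":[0,1,42],"roll":0},
  {"gripper":-0.05,"slide":[0,1,52],"roll":0},
  {"gripper":-0.05,"slide":[0,1,52],"roll":0},
  {"gripper":-1,"slide":[0,1,52],"roll":0},
  {"gripper":-1,"slide":[0,1,52],"roll":0},
  {"gripper":-1,"slide":[0,1,52],"roll":0},
  {"gripper":-1,"slide":[0,1,52],"roll":0},
  {"gripper":-1,"slide":[0,1,52],"roll":0},
])

```text
t: 3.73
eef_pos: [465.8, -55.4, 120.0]
orientation: [180.0, 0.0, 92.5]
force: [-2.4, -0.5, 1.5]
grip_width: 0.137
finger_force: 58.4
```

>>> send_rows([
  {"gripper":-1,"slide":[0,3.5,-9.4],"roll":0},
  {"gripper":-1,"slide":[0,7.5,-18.6],"roll":0},
  {"gripper":-1,"slide":[0,11.7,-27.6],"roll":0},
  {"gripper":-1,"slide":[0,16.4,-36.4],"roll":0},
  {"gripper":-1,"slide":[0,21.3,-45.1],"roll":0},
  {"gripper":-1,"slide":[0,26.7,-53.6],"roll":0},
  {"gripper":-1,"slide":[0,32.3,-61.8],"roll":0},
  {"gripper":-1,"slide":[0,38.3,-69.8],"roll":0},
  {"gripper":-1,"slide":[0,44.6,-77.6],"roll":0},
  {"gripper":-1,"slide":[0,51.3,-85.1],"roll":0},
])

```text
t: 4.57
eef_pos: [514.5, -53.0, 205.2]
orientation: [-179.5, 0.0, 92.5]
force: [-8.9, -3.0, 3.7]
grip_width: 0.138
finger_force: 58.7
```

>>> send_rows([
  {"gripper":-1,"slide":[0,6.4,-7.7],"roll":0},
  {"gripper":-1,"slide":[0,13,-15.1],"roll":0},
  {"gripper":-1,"slide":[0,20.5,-21.8],"roll":0},
  {"gripper":-1,"slide":[0,28.3,-28.1],"roll":0},
  {"gripper":-1,"slide":[0,34,-32.4],"roll":0},
  {"gripper":-1,"slide":[0,37.7,-35.2],"roll":0},
  {"gripper":-1,"slide":[0,37.7,-35.2],"roll":0},
  {"gripper":-1,"slide":[0,37.7,-35.2],"roll":0},
])

```text
t: 5.23
eef_pos: [554.4, -51.1, 243.0]
orientation: [-179.9, 0.0, 92.5]
force: [-7.9, -1.5, 6.9]
grip_width: 0.137
finger_force: 58.9
```

```bash
python3 - <<'E'
from h import *
T=ctrl.get_image("top");S=ctrl.get_image("scene")
a=T["pixels"][120:300,250:430,::-1];b=S["pixels"][170:350,250:430,::-1]
cv2.imwrite("pics/c3.png",cv2.resize(np.hstack([a,b]),None,fx=2.2,fy=2.2))
s=ctrl.sense();print(s["t"],s["eef_pos"],s["orientation"],s["force"])
E
```

```text
5.3333 [554.24494348 -51.11112361 242.92260587] [-1.79925204e+02  1.85908085e-02  9.25371438e+01] [-6.66790478 -2.13891759  6.54671582]
```

View pics/c3.png

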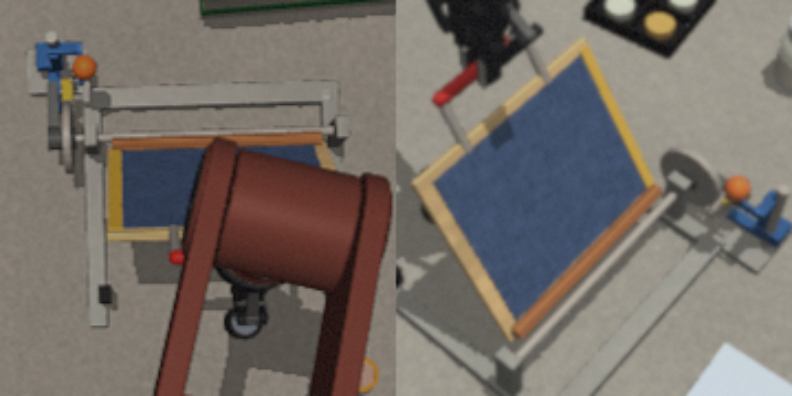

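The pawl ball is still away from the board at scene px (585,255), so it is engaged. I'll lower gently onto the top notch.

>>> send_rows([
  {"gripper":-1,"slide":[0,-1.6,1.2],"roll":0},
  {"gripper":-1,"slide":[0,-3.2,2.4],"roll":0},
  {"gripper":-1,"slide":[0,-4.8,3.5],"roll":0},
  {"gripper":-1,"slide":[0,-4.8,3.5],"roll":0},
])

```text
t: 5.67
eef_pos: [549.6, -51.3, 239.4]
orientation: [-180.0, 0.0, 92.5]
force: [-7.8, -2.1, 5.9]
grip_width: 0.14
finger_force: 58.9
```

>>> send_rows([
  {"gripper":-1,"slide":[0,-1.6,1.2],"roll":0},
  {"gripper":-1,"slide":[0,-3.2,2.4],"roll":0},
  {"gripper":-1,"slide":[0,-4.8,3.5],"roll":0},
  {"gripper":-1,"slide":[0,-4.8,3.5],"roll":0},
])

```text
t: 6.0
eef_pos: [547.0, -51.4, 237.3]
orientation: [179.7, 0.0, 92.5]
force: [-3.5, -0.7, 7.5]
grip_width: 0.135
finger_force: 58.9
```

>>> send_rows([
  {"gripper":-1,"slide":[0,-1.6,1.2],"roll":0},
  {"gripper":-1,"slide":[0,-3.2,2.4],"roll":0},
  {"gripper":-1,"slide":[0,-3.2,2.4],"roll":0},
])

```text
t: 6.25
eef_pos: [545.6, -51.5, 236.1]
orientation: [179.4, 0.0, 92.5]
force: [-2.0, -1.0, 8.5]
grip_width: 0.142
finger_force: 59.1
```

>>> send_rows([
  {"gripper":-0.05,"slide":[0,0,0],"roll":0},
  {"gripper":-0.05,"slide":[0,0,0],"roll":0},
  {"gripper":-0.05,"slide":[0,0,0],"roll":0},
  {"gripper":-0.05,"slide":[0,0,0],"roll":0},
  {"gripper":-0.05,"slide":[0,0,-20],"roll":0},
  {"gripper":-0.05,"slide":[0,0,-45],"roll":0},
  {"gripper":0.4,"slide":[0,-30,-50],"roll":0},
  {"gripper":0.4,"slide":[0,-65,-50],"roll":0},
  {"gripper":0.4,"slide":[0,-100,-50],"roll":0},
  {"gripper":0.4,"slide":[0,-135,-50],"roll":0},
])

```text
t: 7.08
eef_pos: [405.5, -57.3, 279.8]
orientation: [-180.0, -0.0, 92.5]
force: [-0.2, -0.5, 0.4]
grip_width: 0.699
finger_force: 0.0
```

```bash
python3 - <<'E'
from h import *
np.set_printoptions(precision=1,suppress=True)
T=ctrl.get_image("top");S=ctrl.get_image("scene")
a=T["pixels"][120:320,250:450,::-1];b=S["pixels"][130:330,180:380,::-1]
cv2.imwrite("pics/c4.png",cv2.resize(np.hstack([a,b]),None,fx=2,fy=2))
s=ctrl.sense();print(s["t"],s["eef_pos"],s["orientation"],s["force"],s["grip_width"])
print(at_z(T,(361,265),58))
for p in(T,S):
    for l in("loupe_mid","handle"):
        for x in ctrl.spot_point(l,p): print(l,np.array(x["point"]),x["conf"],at_z(p,x["point"],29))
    for x in ctrl.trace("loupe_mid",p): print(np.array(x["bbox"]),x["conf"])
E
```

```text
7.1833 [402.3 -56.7 278.4] [-179.8   -0.1   92.5] [0.9 0.5 0. ] 0.7053908533232792
[499.  -75.5  58. ]
loupe_mid [357.5 267.2] 0.54 [494. -70.  29.]
loupe_mid [410.7 289.4] 0.53 [ 442.4 -199.    29. ]
loupe_mid [192.8 276.8] 0.49 [464.6 327.6  29. ]
loupe_mid [391.4 311. ] 0.37 [ 389.9 -152.6   29. ]
loupe_mid [488.  204.1] 0.24 [ 653.  -387.7   29. ]
handle [356.7 239.1] 0.94 [562.1 -67.3  29. ]
[473.1 283.   51.6  56.6] 0.75
[410.6 287.1  14.8  14.3] 0.66
loupe_mid [216.6 250.9] 0.76 [ 390.2 -147.7   29. ]
loupe_mid [362.9 169.9] 0.52 [464.5 319.2  29. ]
handle [436.1 193.2] 0.72 [666.8 386.5  29. ]
handle [284.1 200.8] 0.64 [389.2  81.3  29. ]
[211.2 276.1  16.7  27.5] 0.72
[218.2 249.6  21.5  25.4] 0.61
```

View pics/c4.png

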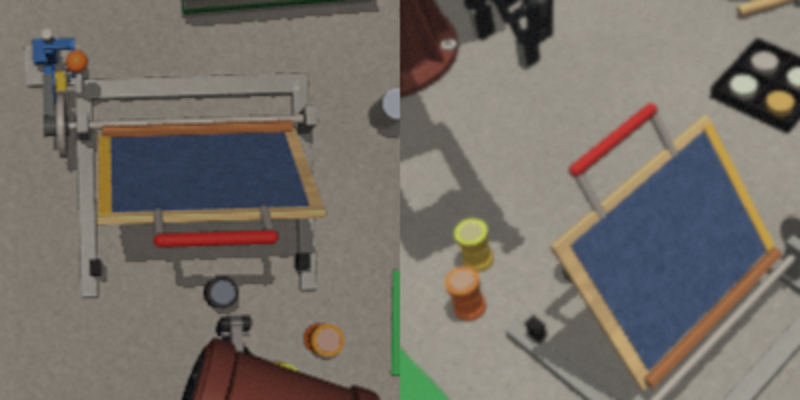

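Both pictures show the board propped at the top notch, the ball still out at top px (288,150), and the loupe at top px (361,266), about (497,-74). I'll approach low from the front, so the opened fingers stay below the handle.

>>> send_rows([
  {"gripper":1,"slide":[-10,0,35],"roll":0},
  {"gripper":1,"slide":[-20,0,70],"roll":0},
  {"gripper":1,"slide":[-20,0,105],"roll":0},
  {"gripper":1,"slide":[-20,0,140],"roll":0},
  {"gripper":1,"slide":[-20,0,160],"roll":0},
  {"gripper":1,"slide":[-20,20,160],"roll":0},
  {"gripper":1,"slide":[-20,50,160],"roll":0},
  {"gripper":1,"slide":[-20,70,160],"roll":0},
  {"gripper":1,"slide":[-20,82,160],"roll":0},
  {"gripper":1,"slide":[-20,82,160],"roll":0},
])

```text
t: 8.32
eef_pos: [493.3, -74.2, 120.3]
orientation: [179.9, 0.0, 92.6]
force: [0.5, 0.4, 0.4]
grip_width: 1.003
finger_force: 0.0
```

```bash
python3 - <<'E'
from h import *
S=ctrl.get_image("scene");T=ctrl.get_image("top")
a=T["pixels"][150:310,290:450,::-1];b=S["pixels"][140:300,180:340,::-1]
cv2.imwrite("pics/c5.png",cv2.resize(np.hstack([a,b]),None,fx=2.5,fy=2.5))
s=ctrl.sense();print(s["t"],s["eef_pos"],s["force"],s["grip_width"])
E
```

```text
8.4167 [489.99052214 -73.82113321 119.59305857] [-0.61164129 -0.13424685  0.02985613] 0.9990164911721245
```

View pics/c5.png

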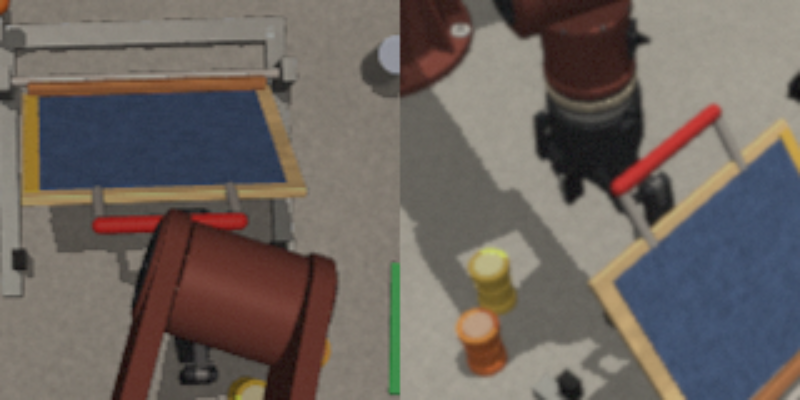

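The fingers straddle the loupe below the handle without touching anything, as the zero force confirms. I'll descend and close.

>>> send_rows([
  {"gripper":1,"slide":[0,-4,25],"roll":0},
  {"gripper":1,"slide":[0,-4,55],"roll":0},
  {"gripper":1,"slide":[0,-4,85],"roll":0},
  {"gripper":1,"slide":[0,-4,106],"roll":0},
  {"gripper":1,"slide":[0,-4,106],"roll":0},
])

```text
t: 8.83
eef_pos: [479.9, -72.7, 9.5]
orientation: [-179.4, -0.2, 92.5]
force: [-0.9, 0.2, -0.1]
grip_width: 0.999
finger_force: 0.0
```

>>> send_rows([
  {"gripper":0.6,"slide":[0,0,0],"roll":0},
  {"gripper":0.4,"slide":[0,0,0],"roll":0},
  {"gripper":0.2,"slide":[0,0,0],"roll":0},
  {"gripper":0,"slide":[0,0,0],"roll":0},
  {"gripper":-0.2,"slide":[0,0,0],"roll":0},
  {"gripper":-0.5,"slide":[0,0,0],"roll":0},
  {"gripper":-1,"slide":[0,0,0],"roll":0},
  {"gripper":-1,"slide":[0,0,0],"roll":0},
])

```text
t: 9.5
eef_pos: [488.0, -74.8, 16.5]
orientation: [179.8, 0.1, 92.5]
force: [0.7, -0.5, 6.5]
grip_width: 0.42
finger_force: 59.3
```

>>> send_rows([
  {"gripper":-1,"slide":[0,0,-10],"roll":0},
  {"gripper":-1,"slide":[0,0,-22],"roll":0},
  {"gripper":-1,"slide":[0,-25,-22],"roll":0},
  {"gripper":-1,"slide":[0,-55,-22],"roll":0},
  {"gripper":-1,"slide":[0,-75,-50],"roll":0},
  {"gripper":-1,"slide":[0,-75,-80],"roll":0},
  {"gripper":-1,"slide":[0,-75,-110],"roll":0},
  {"gripper":-1,"slide":[-30,-70,-110],"roll":0},
  {"gripper":-1,"slide":[-65,-65,-110],"roll":0},
  {"gripper":-1,"slide":[-100,-60,-110],"roll":0},
])

```text
t: 10.33
eef_pos: [430.5, -177.5, 126.0]
orientation: [179.9, 0.1, 92.6]
force: [0.7, 1.0, -1.4]
grip_width: 0.419
finger_force: 60.3
```

>>> send_rows([
  {"gripper":-1,"slide":[-35,5,0],"roll":0},
  {"gripper":-1,"slide":[-70,10,0],"roll":0},
  {"gripper":-1,"slide":[-105,15,0],"roll":0},
  {"gripper":-1,"slide":[-140,20,0],"roll":0},
  {"gripper":-1,"slide":[-165,23,0],"roll":0},
  {"gripper":-1,"slide":[-180,23,0],"roll":0},
  {"gripper":-1,"slide":[-180,23,0],"roll":0},
])

```text
t: 10.92
eef_pos: [460.9, -358.4, 124.9]
orientation: [180.0, 0.1, 92.4]
force: [0.0, 0.4, -0.7]
grip_width: 0.423
finger_force: 60.3
```

```bash
python3 - <<'E'
from h import *
S=ctrl.get_image("scene");T=ctrl.get_image("top")
a=T["pixels"][150:350,290:540,::-1];b=S["pixels"][190:390,60:310,::-1]
cv2.imwrite("pics/c6.png",cv2.resize(np.hstack([a,b]),None,fx=1.6,fy=1.6))
s=ctrl.sense();print(s["t"],s["eef_pos"],s["force"],s["grip_width"])
E
```

```text
11.0167 [ 460.36598167 -354.63761801  123.98970157] [ 0.21712464  0.04274632 -0.29067199] 0.41432366195034903
```

View pics/c6.png

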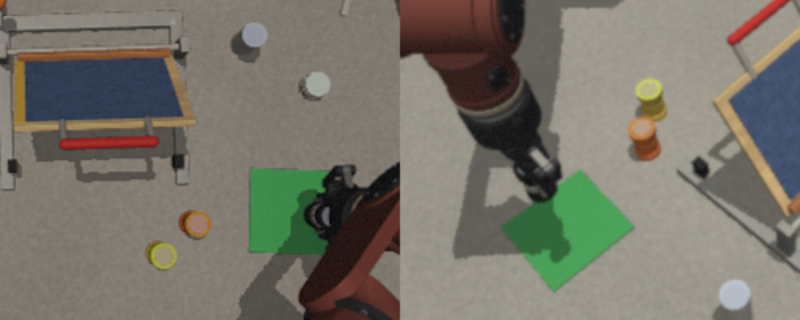

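The loupe is held above the mat. Lowering it.

>>> send_rows([
  {"gripper":-1,"slide":[0,2,25],"roll":0},
  {"gripper":-1,"slide":[0,2,55],"roll":0},
  {"gripper":-1,"slide":[0,2,80],"roll":0},
  {"gripper":-1,"slide":[0,2,94],"roll":0},
  {"gripper":-1,"slide":[0,2,99],"roll":0},
  {"gripper":-1,"slide":[0,2,101],"roll":0},
  {"gripper":-1,"slide":[0,2,101],"roll":0},
  {"gripper":-1,"slide":[0,2,101],"roll":0},
])

```text
t: 11.68
eef_pos: [464.2, -356.2, 24.9]
orientation: [179.9, 0.1, 92.5]
force: [-0.3, -0.2, -1.3]
grip_width: 0.42
finger_force: 60.3
```

>>> send_rows([
  {"gripper":-1,"slide":[0,0,2],"roll":0},
  {"gripper":-1,"slide":[0,0,4],"roll":0},
  {"gripper":-1,"slide":[0,0,4],"roll":0},
])

```text
t: 11.93
eef_pos: [464.2, -356.5, 20.6]
orientation: [179.9, 0.1, 92.5]
force: [1.7, -0.6, 2.2]
grip_width: 0.42
finger_force: 60.6
```

>>> send_rows([
  {"gripper":-0.1,"slide":[0,0,0.5],"roll":0},
  {"gripper":0,"slide":[0,0,0],"roll":0},
  {"gripper":0.3,"slide":[0,0,0],"roll":0},
  {"gripper":0.6,"slide":[0,0,0],"roll":0},
  {"gripper":0.8,"slide":[0,0,0],"roll":0},
  {"gripper":0.8,"slide":[0,0,0],"roll":0},
  {"gripper":0.8,"slide":[0,0,-15],"roll":0},
  {"gripper":0.8,"slide":[0,0,-45],"roll":0},
  {"gripper":0.8,"slide":[0,0,-80],"roll":0},
  {"gripper":0.8,"slide":[0,0,-115],"roll":0},
])

```text
t: 12.77
eef_pos: [462.2, -354.6, 134.3]
orientation: [-179.9, -0.1, 92.5]
force: [0.4, -1.1, -0.6]
grip_width: 0.899
finger_force: 0.0
```

>>> send_rows([
  {"gripper":0,"slide":[0,-20,-35],"roll":0},
  {"gripper":-0.05,"slide":[0,-40,-70],"roll":0},
  {"gripper":-0.05,"slide":[0,-60,-105],"roll":0},
  {"gripper":-0.05,"slide":[0,-60,-140],"roll":0},
  {"gripper":-0.05,"slide":[0,-60,-155],"roll":0},
  {"gripper":-0.05,"slide":[0,-60,-155],"roll":0},
])

```text
t: 13.27
eef_pos: [404.7, -360.4, 295.6]
orientation: [179.6, 0.5, 92.5]
force: [0.9, -0.7, 0.4]
grip_width: 0.477
finger_force: 0.0
```

```bash
python3 - <<'E'
from h import *
S=ctrl.get_image("scene");T=ctrl.get_image("top")
a=T["pixels"][100:300,250:500,::-1];b=S["pixels"][190:390,60:310,::-1]
cv2.imwrite("pics/c7.png",cv2.resize(np.hstack([a,b]),None,fx=1.6,fy=1.6))
s=ctrl.sense();print(s["t"],s["eef_pos"],s["orientation"],s["force"],s["grip_width"])
for p in(T,S):
    for x in ctrl.spot_point("loupe_mid",p): print(np.array(x["point"]),x["conf"],at_z(p,x["point"],33))
E
```

```text
13.3667 [ 403.14391303 -358.17255917  289.56258744] [1.79955315e+02 5.46924755e-02 9.25166958e+01] [ 0.57768034  0.47545819 -0.54650347] 0.47283700418489955
[410.5 290.1] 0.81 [ 440.8701906  -197.74234699   33.        ]
[388.7 311.4] 0.76 [ 389.18040088 -145.51191494   33.        ]
[475.  282.6] 0.64 [ 461.26420944 -353.34376334   33.        ]
[211.3 277.4] 0.77 [ 444.18087346 -205.94619049   33.        ]
[220.1 249. ] 0.65 [ 394.61645388 -139.66371062   33.        ]
[157.5 326.6] 0.6 [ 460.33116225 -363.76330799   33.        ]
```

View pics/c7.png

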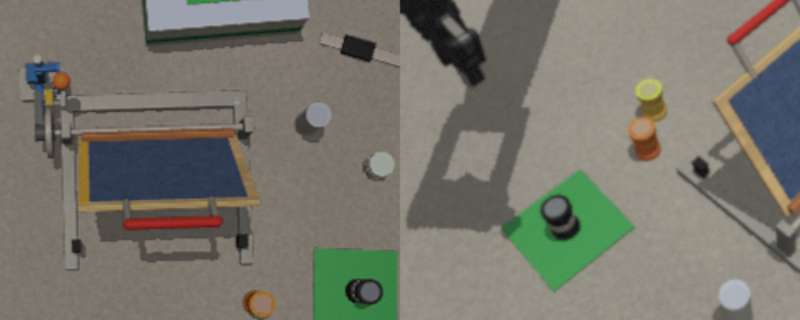

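The loupe stands upright near the mat centre, at scene px (158,326), and the board is still propped. I'm going back to the handle.

>>> send_rows([
  {"gripper":-0.05,"slide":[35,18,-15],"roll":0},
  {"gripper":-0.05,"slide":[70,36,-20],"roll":0},
  {"gripper":-0.05,"slide":[105,55,-20],"roll":0},
  {"gripper":-0.05,"slide":[140,73,-20],"roll":0},
  {"gripper":-0.05,"slide":[175,91,-20],"roll":0},
  {"gripper":-0.05,"slide":[210,110,-20],"roll":0},
  {"gripper":-0.05,"slide":[245,128,-20],"roll":0},
  {"gripper":-0.05,"slide":[275,144,-20],"roll":0},
  {"gripper":-0.05,"slide":[299,156,-20],"roll":0},
  {"gripper":-0.05,"slide":[299,156,-20],"roll":0},
])

```text
t: 14.3
eef_pos: [546.1, -47.5, 306.1]
orientation: [-179.8, -0.2, 92.9]
force: [0.1, -0.3, 0.2]
grip_width: 0.477
finger_force: 0.0
```

>>> send_rows([
  {"gripper":-0.05,"slide":[0,0,0],"roll":0},
  {"gripper":-0.05,"slide":[0,0,0],"roll":0},
])

```text
t: 14.47
eef_pos: [544.9, -52.6, 307.1]
orientation: [-179.8, -0.0, 92.5]
force: [-0.1, -0.3, -0.9]
grip_width: 0.473
finger_force: 0.0
```

>>> send_rows([
  {"gripper":-0.05,"slide":[0,1,20],"roll":0},
  {"gripper":-0.05,"slide":[0,1,40],"roll":0},
  {"gripper":-0.05,"slide":[0,1,58],"roll":0},
  {"gripper":-0.05,"slide":[0,1,70],"roll":0},
  {"gripper":-0.05,"slide":[0,1,70],"roll":0},
  {"gripper":-0.4,"slide":[0,1,70],"roll":0},
  {"gripper":-0.7,"slide":[0,1,70],"roll":0},
  {"gripper":-1,"slide":[0,1,70],"roll":0},
  {"gripper":-1,"slide":[0,1,70],"roll":0},
  {"gripper":-1,"slide":[0,1,70],"roll":0},
])

```text
t: 15.3
eef_pos: [547.8, -53.2, 240.7]
orientation: [179.8, 0.1, 92.5]
force: [0.2, -2.3, 1.2]
grip_width: 0.139
finger_force: 58.6
```

```bash
python3 - <<'E'
from h import *
np.set_printoptions(precision=1,suppress=True)
S=ctrl.get_image("scene")
h=cv2.cvtColor(S["pixels"],cv2.COLOR_RGB2HSV).astype(int)
m=((h[...,0]>3)&(h[...,0]<14)&(h[...,1]>170)&(h[...,2]>150)).astype(np.uint8); m[:,:385]=0;m[:235]=0;m[280:]=0;m[:,430:]=0
print("ball",m.sum(),np.argwhere(m).mean(0)[::-1])
s=ctrl.sense();print(s["t"],s["eef_pos"],s["force"],s["grip_width"])
E
```

```text
ball 46 [404.7 255. ]
15.35 [547.7 -53.1 240.6] [ 0.5 -2.2  1.5] 0.13465423021092296
```

>>> send_rows([
  {"gripper":-1,"slide":[0,4,-3],"roll":0},
  {"gripper":-1,"slide":[0,8.1,-5.9],"roll":0},
  {"gripper":-1,"slide":[0,12.2,-8.8],"roll":0},
  {"gripper":-1,"slide":[0,16.4,-11.5],"roll":0},
  {"gripper":-1,"slide":[0,20.6,-14.1],"roll":0},
  {"gripper":-1,"slide":[0,20.6,-14.1],"roll":0},
  {"gripper":-1,"slide":[0,20.6,-14.1],"roll":0},
])

```text
t: 15.93
eef_pos: [566.2, -52.2, 254.3]
orientation: [-179.8, 0.1, 92.5]
force: [-5.9, -2.8, 4.6]
grip_width: 0.132
finger_force: 58.7
```

```bash
cat > b.py <<'E'
from h import *
np.set_printoptions(precision=1,suppress=True)
S=ctrl.get_image("scene")
h=cv2.cvtColor(S["pixels"],cv2.COLOR_RGB2HSV).astype(int)
m=((h[...,0]>3)&(h[...,0]<14)&(h[...,1]>170)&(h[...,2]>150)).astype(np.uint8); m[:,:365]=0;m[:215]=0;m[280:]=0;m[:,435:]=0
n,l,st,c=cv2.connectedComponentsWithStats(m)
print("ball",[(int(st[i,4]),c[i]) for i in range(1,n) if st[i,4]>8])
F=[];E=[]
for i in range(3): ctrl.get_image("scene"); s=ctrl.sense();F.append(s["force"]);E.append(s["eef_pos"])
f=np.mean(F,0);e=np.mean(E,0);print(s["t"],e,f)
ph=np.arcsin((e[2]+17-55)/250);print("phi",ph,"radial",-np.cos(ph)*f[0]+np.sin(ph)*f[2],"tang",np.sin(ph)*f[0]+np.cos(ph)*f[2])
E
python3 b.py
```

```text
ball [(45, array([403.1, 254.1]))]
16.1333 [566.2 -52.2 254.2] [-5.6 -3.2  4.2]
phi 1.0450518069924655 radial 6.4282365667244985 tang -2.6897859518808147
```

>>> send_rows([
  {"gripper":-1,"slide":[0,2.1,-1.3],"roll":0},
  {"gripper":-1,"slide":[0,4.2,-2.6],"roll":0},
  {"gripper":-1,"slide":[0,4.2,-2.6],"roll":0},
])

```text
t: 16.38
eef_pos: [570.3, -52.0, 256.9]
orientation: [-179.7, 0.1, 92.5]
force: [-6.4, -2.6, 4.6]
grip_width: 0.134
finger_force: 58.8
```

```bash
python3 b.py
```

```text
ball [(40, array([402.4, 253.8]))]
16.5833 [570.3 -52.  256.9] [-5.6 -3.2  4.8]
phi 1.0662764812637995 radial 6.910300070324501 tang -2.6109742413244077
```

>>> send_rows([
  {"gripper":-1,"slide":[0,2.1,-1.3],"roll":0},
  {"gripper":-1,"slide":[0,4.2,-2.5],"roll":0},
  {"gripper":-1,"slide":[0,4.2,-2.5],"roll":0},
])

```text
t: 16.83
eef_pos: [574.1, -51.8, 259.2]
orientation: [-179.7, 0.1, 92.5]
force: [-6.8, -3.1, 5.0]
grip_width: 0.14
finger_force: 58.8
```

```bash
python3 b.py
```

```text
ball [(44, array([399.9, 252. ]))]
17.0333 [574.  -51.8 259.2] [-5.6 -2.4  4.8]
phi 1.0858151254662745 radial 6.833433633040745 tang -2.7182804989356124
```

>>> send_rows([
  {"gripper":-1,"slide":[0,1.3,-0.8],"roll":0},
  {"gripper":-1,"slide":[0,2.6,-1.5],"roll":0},
  {"gripper":-1,"slide":[0,2.6,-1.5],"roll":0},
])

```text
t: 17.28
eef_pos: [576.3, -51.7, 260.5]
orientation: [-179.6, 0.1, 92.5]
force: [-5.5, -2.9, 5.1]
grip_width: 0.135
finger_force: 58.7
```

```bash
python3 b.py
```

```text
ball [(43, array([397.7, 251.5]))]
17.4833 [576.3 -51.7 260.5] [-6.4 -3.6  4.3]
phi 1.0972841304564345 radial 6.749605241614876 tang -3.7612159592315484
```

>>> send_rows([
  {"gripper":-1,"slide":[0,1.3,-0.7],"roll":0},
  {"gripper":-1,"slide":[0,2.6,-1.4],"roll":0},
  {"gripper":-1,"slide":[0,2.6,-1.4],"roll":0},
])

```text
t: 17.73
eef_pos: [578.6, -51.6, 261.9]
orientation: [-179.6, 0.1, 92.5]
force: [-6.6, -3.9, 4.9]
grip_width: 0.136
finger_force: 58.8
```

```bash
python3 b.py
```

```text
ball [(43, array([397.7, 251.5]))]
17.9333 [578.6 -51.6 261.8] [-6.7 -3.6  5. ]
phi 1.1092339864053886 radial 7.460455329128582 tang -3.764639779695657
```

>>> send_rows([
  {"gripper":-1,"slide":[0,1.3,-0.7],"roll":0},
  {"gripper":-1,"slide":[0,2.6,-1.3],"roll":0},
  {"gripper":-1,"slide":[0,2.6,-1.3],"roll":0},
])

```text
t: 18.18
eef_pos: [581.5, -51.5, 263.8]
orientation: [-179.6, 0.1, 92.5]
force: [-7.2, -3.3, 5.8]
grip_width: 0.137
finger_force: 58.6
```

```bash
python3 b.py; python3 - <<'E'
from h import *
S=ctrl.get_image("scene");T=ctrl.get_image("top")
a=S["pixels"][220:300,360:440,::-1];b=T["pixels"][120:200,250:330,::-1]
cv2.imwrite("pics/c8.png",cv2.resize(np.hstack([a,b]),None,fx=5,fy=5))
E
```

```text
ball [(44, array([397.8, 251.5]))]
18.3833 [581.5 -51.5 263.8] [-8.3 -3.3  6.5]
phi 1.127118312748281 radial 9.412780017409714 tang -4.73785752412973
```

View pics/c8.png

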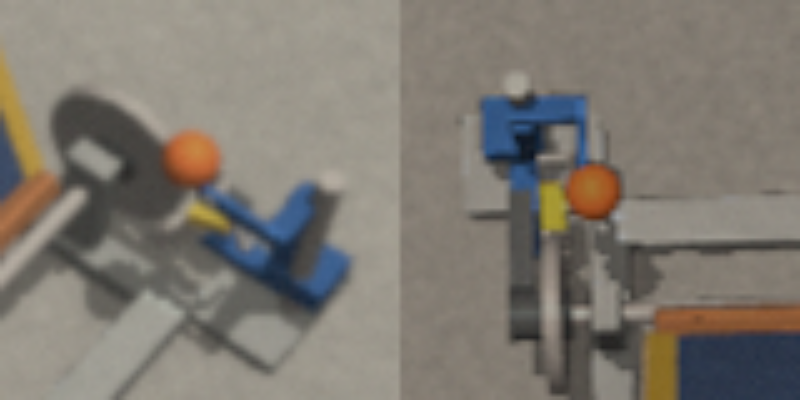

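The ball has flopped toward the board, from top px (288,150) to (288,158), and it stays still on further lifting, so the pawl is thrown. The handle load has just begun to rise, so the stop is met. Next I'll work out the lowering arc.

```bash
python3 - <<'E'
import numpy as np
p=1.063-0.024*np.arange(0,46); p=np.maximum(p,-0.016)
y=250*(np.cos(p[0])-np.cos(p)); z=250*(np.sin(p[0])-np.sin(p))
y=250*(-np.cos(p)+np.cos(p[0]))
for k in range(0,45,9):
    print([(round(a-y[k],1),round(b-z[k],1)) for a,b in zip(y[k+1:k+10],z[k+1:k+10])])
E
```

```text
[(np.float64(-5.2), np.float64(3.0)), (np.float64(-10.3), np.float64(6.1)), (np.float64(-15.4), np.float64(9.3)), (np.float64(-20.4), np.float64(12.7)), (np.float64(-25.3), np.float64(16.1)), (np.float64(-30.1), np.float64(19.7)), (np.float64(-34.8), np.float64(23.4)), (np.float64(-39.5), np.float64(27.2)), (np.float64(-44.0), np.float64(31.1))]
[(np.float64(-4.4), np.float64(4.0)), (np.float64(-8.8), np.float64(8.2)), (np.float64(-13.0), np.float64(12.4)), (np.float64(-17.2), np.float64(16.7)), (np.float64(-21.2), np.float64(21.2)), (np.float64(-25.2), np.float64(25.7)), (np.float64(-29.0), np.float64(30.3)), (np.float64(-32.7), np.float64(35.0)), (np.float64(-36.3), np.float64(39.8))]
[(np.float64(-3.5), np.float64(4.9)), (np.float64(-6.8), np.float64(9.9)), (np.float64(-10.1), np.float64(14.9)), (np.float64(-13.2), np.float64(20.0)), (np.float64(-16.2), np.float64(25.2)), (np.float64(-19.1), np.float64(30.5)), (np.float64(-21.8), np.float64(35.8)), (np.float64(-24.4), np.float64(41.2)), (np.float64(-26.9), np.float64(46.7))]
[(np.float64(-2.4), np.float64(5.5)), (np.float64(-4.6), np.float64(11.1)), (np.float64(-6.7), np.float64(16.7)), (np.float64(-8.6), np.float64(22.4)), (np.float64(-10.4), np.float64(28.1)), (np.float64(-12.1), np.float64(33.9)), (np.float64(-13.6), np.float64(39.7)), (np.float64(-15.0), np.float64(45.5)), (np.float64(-16.3), np.float64(51.4))]
[(np.float64(-1.1), np.float64(5.9)), (np.float64(-2.1), np.float64(11.8)), (np.float64(-2.9), np.float64(17.8)), (np.float64(-3.6), np.float64(23.7)), (np.float64(-4.2), np.float64(29.7)), (np.float64(-4.6), np.float64(35.7)), (np.float64(-4.8), np.float64(41.7)), (np.float64(-4.9), np.float64(47.7)), (np.float64(-4.9), np.float64(53.4))]
```

>>> send_rows([
  {"gripper":-1,"slide":[0,-5.2,3],"roll":0},
  {"gripper":-1,"slide":[0,-10.3,6.1],"roll":0},
  {"gripper":-1,"slide":[0,-15.4,9.3],"roll":0},
  {"gripper":-1,"slide":[0,-20.4,12.7],"roll":0},
  {"gripper":-1,"slide":[0,-25.3,16.1],"roll":0},
  {"gripper":-1,"slide":[0,-30.1,19.7],"roll":0},
  {"gripper":-1,"slide":[0,-34.8,23.4],"roll":0},
  {"gripper":-1,"slide":[0,-39.5,27.2],"roll":0},
  {"gripper":-1,"slide":[0,-44,31.1],"roll":0},
])

```text
t: 19.23
eef_pos: [539.5, -53.5, 233.7]
orientation: [-180.0, 0.1, 92.5]
force: [-5.5, -3.7, 7.1]
grip_width: 0.135
finger_force: 60.7
```

```bash
python3 b.py
```

```text
ball [(43, array([397.8, 251.6]))]
19.4333 [538.6 -53.6 233. ] [-6.1 -3.4  7.1]
phi 0.8945390803027542 radial 9.33026807077889 tang -0.2841525672554077
```

>>> send_rows([
  {"gripper":-1,"slide":[0,-4.4,4],"roll":0},
  {"gripper":-1,"slide":[0,-8.8,8.2],"roll":0},
  {"gripper":-1,"slide":[0,-13,12.4],"roll":0},
  {"gripper":-1,"slide":[0,-17.2,16.7],"roll":0},
  {"gripper":-1,"slide":[0,-21.2,21.2],"roll":0},
  {"gripper":-1,"slide":[0,-25.2,25.7],"roll":0},
  {"gripper":-1,"slide":[0,-29,30.3],"roll":0},
  {"gripper":-1,"slide":[0,-32.7,35],"roll":0},
  {"gripper":-1,"slide":[0,-36.3,39.8],"roll":0},
])

```text
t: 20.18
eef_pos: [502.1, -55.3, 192.5]
orientation: [-179.8, 0.1, 92.6]
force: [-6.6, -4.6, 5.4]
grip_width: 0.136
finger_force: 62.7
```

>>> send_rows([
  {"gripper":-1,"slide":[0,-3.5,4.9],"roll":0},
  {"gripper":-1,"slide":[0,-6.8,9.9],"roll":0},
  {"gripper":-1,"slide":[0,-10.1,14.9],"roll":0},
  {"gripper":-1,"slide":[0,-13.2,20],"roll":0},
  {"gripper":-1,"slide":[0,-16.2,25.2],"roll":0},
  {"gripper":-1,"slide":[0,-19.1,30.5],"roll":0},
  {"gripper":-1,"slide":[0,-21.8,35.8],"roll":0},
  {"gripper":-1,"slide":[0,-24.4,41.2],"roll":0},
  {"gripper":-1,"slide":[0,-26.9,46.7],"roll":0},
])

```text
t: 20.93
eef_pos: [474.5, -56.6, 145.0]
orientation: [-179.7, 0.1, 92.6]
force: [-4.1, -4.8, 0.7]
grip_width: 0.137
finger_force: 64.8
```

```bash
python3 b.py
```

```text
ball [(45, array([397.9, 251.2]))]
21.1333 [474.1 -56.6 143.9] [-4.8 -5.6 -0.1]
phi 0.4373507842531407 radial 4.343545186587968 tang -2.124844703787144
```

Lowering is free of the notches. Continuing.

>>> send_rows([
  {"gripper":-1,"slide":[0,-2.4,5.5],"roll":0},
  {"gripper":-1,"slide":[0,-4.6,11.1],"roll":0},
  {"gripper":-1,"slide":[0,-6.7,16.7],"roll":0},
  {"gripper":-1,"slide":[0,-8.6,22.4],"roll":0},
  {"gripper":-1,"slide":[0,-10.4,28.1],"roll":0},
  {"gripper":-1,"slide":[0,-12.1,33.9],"roll":0},
  {"gripper":-1,"slide":[0,-13.6,39.7],"roll":0},
  {"gripper":-1,"slide":[0,-15,45.5],"roll":0},
  {"gripper":-1,"slide":[0,-16.3,51.4],"roll":0},
])

```text
t: 21.88
eef_pos: [457.5, -57.4, 92.6]
orientation: [-179.6, 0.1, 92.6]
force: [-6.3, -7.6, 0.6]
grip_width: 0.135
finger_force: 67.0
```

>>> send_rows([
  {"gripper":-1,"slide":[0,-1.1,5.9],"roll":0},
  {"gripper":-1,"slide":[0,-2.1,11.8],"roll":0},
  {"gripper":-1,"slide":[0,-2.9,17.8],"roll":0},
  {"gripper":-1,"slide":[0,-3.6,23.7],"roll":0},
  {"gripper":-1,"slide":[0,-4.2,29.7],"roll":0},
  {"gripper":-1,"slide":[0,-4.6,35.7],"roll":0},
  {"gripper":-1,"slide":[0,-4.8,41],"roll":0},
  {"gripper":-1,"slide":[0,-4.8,41],"roll":0},
])

```text
t: 22.55
eef_pos: [452.0, -57.5, 50.5]
orientation: [-179.5, 0.1, 92.6]
force: [-5.5, -8.5, -2.5]
grip_width: 0.137
finger_force: 68.8
```

```bash
python3 b.py
```

```text
ball [(43, array([397.7, 251. ]))]
22.75 [452.  -57.5  51. ] [-5.6 -8.4 -2.1]
phi 0.05199316155886316 radial 5.494731206998401 tang -2.416786636207015
```

>>> send_rows([
  {"gripper":-1,"slide":[0,0,3],"roll":0},
  {"gripper":-1,"slide":[0,0,6],"roll":0},
  {"gripper":-1,"slide":[0,0,9],"roll":0},
  {"gripper":-1,"slide":[0,0,9],"roll":0},
])

```text
t: 23.08
eef_pos: [451.7, -57.6, 41.8]
orientation: [-179.5, 0.1, 92.6]
force: [-7.6, -8.0, -1.0]
grip_width: 0.139
finger_force: 68.9
```

>>> send_rows([
  {"gripper":-1,"slide":[0,0,1.5],"roll":0},
  {"gripper":-1,"slide":[0,0,3],"roll":0},
  {"gripper":-1,"slide":[0,0,3],"roll":0},
])

```text
t: 23.33
eef_pos: [451.7, -57.6, 39.0]
orientation: [-179.5, 0.1, 92.6]
force: [-7.4, -7.9, -1.4]
grip_width: 0.14
finger_force: 68.9
```

>>> send_rows([
  {"gripper":-1,"slide":[0,0,2],"roll":0},
  {"gripper":-1,"slide":[0,0,4],"roll":0},
  {"gripper":-1,"slide":[0,0,4],"roll":0},
])

```text
t: 23.58
eef_pos: [451.8, -57.6, 35.0]
orientation: [-179.5, 0.1, 92.6]
force: [-8.5, -8.8, -0.6]
grip_width: 0.138
finger_force: 68.9
```

>>> send_rows([
  {"gripper":-1,"slide":[0,0,1.5],"roll":0},
  {"gripper":-1,"slide":[0,0,3],"roll":0},
  {"gripper":-1,"slide":[0,0,3],"roll":0},
])

```text
t: 23.83
eef_pos: [451.8, -57.5, 33.6]
orientation: [-179.4, 0.1, 92.7]
force: [-12.2, -7.2, 10.9]
grip_width: 0.14
finger_force: 70.2
```

>>> send_rows([
  {"gripper":-0.2,"slide":[0,0,-1],"roll":0},
  {"gripper":-0.2,"slide":[0,0,-1],"roll":0},
  {"gripper":-0.2,"slide":[0,0,-1],"roll":0},
  {"gripper":-0.2,"slide":[0,0,-1],"roll":0},
  {"gripper":-0.2,"slide":[0,0,-10],"roll":0},
  {"gripper":-0.2,"slide":[0,0,-30],"roll":0},
  {"gripper":-0.2,"slide":[0,0,-65],"roll":0},
  {"gripper":-0.2,"slide":[0,0,-100],"roll":0},
  {"gripper":-0.2,"slide":[0,-30,-130],"roll":0},
  {"gripper":-0.2,"slide":[0,-60,-150],"roll":0},
])

```text
t: 24.67
eef_pos: [397.7, -59.6, 188.2]
orientation: [179.7, 0.1, 92.6]
force: [-0.4, -0.1, 0.8]
grip_width: 0.397
finger_force: 0.0
```

>>> send_rows([
  {"gripper":-0.2,"slide":[0,0,0],"roll":0},
  {"gripper":-0.2,"slide":[0,0,0],"roll":0},
  {"gripper":-0.2,"slide":[0,0,0],"roll":0},
  {"gripper":-0.2,"slide":[0,0,0],"roll":0},
])

```text
t: 25.0
eef_pos: [395.3, -58.8, 182.6]
orientation: [-179.9, -0.1, 92.5]
force: [-0.3, 0.7, -0.4]
grip_width: 0.395
finger_force: 0.0
```

```bash
python3 - <<'E'
from h import *
np.set_printoptions(precision=1,suppress=True)
P={n:ctrl.get_image(n) for n in("scene","top")}
for l in("handle","loupe_mid","jar_mid","coin_tube_mid","coin_stack_mid","brush_grip","coin_tray_mid"):
    r={n:ctrl.spot_point(l,P[n]) for n in P}
    print(l,{n:[(np.round(x["point"]).tolist(),round(x["conf"],2)) for x in r[n][:3]] for n in r})
print("flat handle expected",proj(P["scene"],(453,-57,51)),proj(P["top"],(453,-57,51)))
h=cv2.cvtColor(P["scene"]["pixels"],cv2.COLOR_RGB2HSV).astype(int)
m=((h[...,0]<5)|(h[...,0]>174))&(h[...,1]>170)&(h[...,2]>90); m[:190]=0;m[300:]=0;m[:,:225]=0;m[:,310:]=0
print("red",m.sum(),np.argwhere(m).mean(0)[::-1])
s=ctrl.sense();print(s["t"],s["eef_pos"],s["force"])
E
```

```text
handle {'scene': [([260.0, 240.0], 0.74)], 'top': []}
loupe_mid {'scene': [([156.0, 327.0], 0.89), ([215.0, 280.0], 0.84), ([217.0, 251.0], 0.65)], 'top': [([477.0, 283.0], 0.71), ([391.0, 309.0], 0.54), ([412.0, 289.0], 0.48)]}
jar_mid {'scene': [([438.0, 192.0], 0.73), ([272.0, 380.0], 0.6)], 'top': [([173.0, 188.0], 0.79)]}
coin_tube_mid {'scene': [([272.0, 380.0], 0.78), ([364.0, 172.0], 0.15)], 'top': [([444.0, 175.0], 0.82), ([473.0, 282.0], 0.71), ([194.0, 275.0], 0.58)]}
coin_stack_mid {'scene': [([213.0, 404.0], 0.94)], 'top': [([485.0, 204.0], 0.53)]}
brush_grip {'scene': [([367.0, 131.0], 0.83)], 'top': [([131.0, 327.0], 0.72)]}
coin_tray_mid {'scene': [], 'top': [([195.0, 275.0], 0.81)]}
flat handle expected [261.  238.1] [352.7 284.3]
red 146 [260.4 237.3]
25.8 [395.5 -59.1 183.7] [-0.6 -0.2  0.8]
```

```bash
python3 -c "
from plant import ctrl
print(ctrl.hand_in())"
```

```text
the job is handed in; nothing more can be done
None
```

I handed the job in at about 26 s: the loupe stands upright on the green mat, the pawl is thrown out and the board has been lowered by hand to lie flat. No verdict came back, and these come from camera, position and force readings; the detected bystanders were where they started.

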